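# Tighten the loupe lens retaining ring with the pin spanner

## Task

The retaining ring of the magnifier lens in the sprung holder on the goldsmith's bench is loose. Take the two-pin spanner from its wooden rest, feel its pins lightly into the ring's two holes, turn the ring clockwise until it is fully home without forcing it, then hang the spanner back in its rest. Press and twist only gently, keep the fingers off the lens holder, and leave the other things on the bench where they are.

Things in the scene. Friction and masses are not known exactly. Their poses are not given: they have to be found in the camera images.
- holder: fixed lens holder: dark steel base 110 x 110 x 12 mm with a grey round cup, 100 mm in diameter, rim 44 mm above the bench. Origin: centre of its underside, z up, +x towards the clamp screw with black knob (reaches 71 mm out). In the cup, on the same axis, sits a black lens barrel, clamped so that it does not turn, on a spring
- ring_face (a point): on the barrel's axis, level with the top of the flat aluminium retaining ring, 6 mm under the rim; sinks with the barrel. Axes of the holder, not of the ring. Ring: 65 mm outside, 29 mm inside; two holes, 10 mm wide, 8 mm deep, opposite, 22 mm from the axis. Their line starts 0 to 1.7 rad anticlockwise (from above) of the holder's x axis; no reading tells where: look, or feel with the pins
- ring (a joint): turn of the ring in the barrel, rad, growing clockwise seen from above; 0.3 to 0.5 at the start, fully home at a hard stop at 1.2. Stiff: about 0.18 N m turns it, less does not; it stays where left and neither rises nor sinks. Over about 0.8 N m at the stop is forcing it. The value does not tell the holes' direction, as the barrel may be clamped at any angle
- rest: fixed wooden rest, a block 100 x 64 x 35 mm; origin at the centre of its underside, x along its length. A groove in its top along x, 66 mm long, 14 mm wide, 20 mm deep, in the middle, takes the spanner's two pins; the spanner's plate then lies on the block's top
- spanner_grip (a point): centre of the upright wooden handle of the loose two-pin spanner: 32 mm along the spanner's x, 16 mm thick along y, 52 mm tall; z up along the handle. Under the handle a steel plate, 62 mm along x, 32 mm along y, 8 mm thick; its underside is 34 mm below this point. Mass 0.15 to 0.26 kg. It starts upright in the rest, x along the groove
- spanner_pins (a point): point on the handle's axis half-way between the tips of the spanner's two steel pins, 50 mm below the handle's centre, spanner's axes. The pins stand out 16 mm below the plate, 44 mm apart along x (22 mm either side of the axis), 6 mm thick, the last 3 mm tapering to 3.4 mm
- bowl_center (a point): small white ceramic bowl, 100 mm across and 42 mm high; this point half-way up. Leave alone
- jar_center (a point): amber glass jar with a steel cap, 52 mm across and 60 mm high; this point half-way up. Leave alone
- mandrel_center (a point): tapered steel ring mandrel standing on a 60 mm square wooden foot, 118 mm high in all; this point half-way up. Leave alone
- file_center (a point): flat file lying flat, wooden handle 110 x 22 x 20 mm and steel blade 130 x 14 mm; this point in the handle's centre, x along the file to the blade. Leave alone
- barrel_rim (a point): centre of the mouth of the black lens barrel (81 mm outside, 66 mm bore), 62 mm above the bench, axes of the holder. The barrel is sprung: pushed down it starts to give at about 3.5 N, sinks 1 mm for each further 2 N and stops after 6 mm; this point sinks with it. Press lightly: sunk 4 mm (about 11 N) is too hard

How it is judged:
On the way, in this order (a step that is already met when the one before it is completed fails the run):
1. the spanner's pins stand at least 4 mm deep in the ring's holes, the ring not yet tightened (z of spanner_pins in the frame of ring_face below -0.004 m and horizontal distance between spanner_pins and ring_face below 0.005 m and value of joint ring below 0.9 rad), for 0.1 s.
2. the ring is turned fully home while the pins are in its holes (value of joint ring above 1.14 rad and z of spanner_pins in the frame of ring_face below -0.002 m), for 0.1 s.
At the end, for the whole second after the job is handed in: the ring is within 0.06 rad of its stop (joint over 1.14 rad), and the spanner hangs released and at rest in the wooden rest: pins in the groove, cross-plate down on the block to within 3 mm, within 15 mm of the rest's centre, upright to 0.1 rad (value of joint ring above 1.14 rad and horizontal distance between spanner_pins and rest below 0.015 m and z of spanner_pins in the frame of rest between 0.015 and 0.022 m and angle between spanner_grip's own z axis and vertical below 0.1 rad and linear speed of spanner below 0.02 m/s); the robot touches nothing.
It fails at once if the spanner bears on the lens holder, barrel or ring with more than 50 N (both pins added up) (contact force between spanner and holder above 50 N).
It fails at once if the fingers bear on the lens holder with more than 5 N (contact force between the fingers and holder above 5 N).
It fails at once if the bowl, jar, mandrel or file is moved more than 30 mm (distance of any of bowl_center, jar_center, mandrel_center, file_center from where it was at the start of the episode above 0.03 m).
It fails at once if the sprung lens barrel is pressed down more than 4 mm (z of ring_face in the frame of holder below 0.052 m).
It also fails if it takes over 72 s, if anything falls off the work surface, if the arm or the gripper's body presses on something with over 40 N, if the wrist force passes 120 N, or if a joint passes its speed limit or range.

## Robot

A 6-joint arm with a two-finger parallel gripper is mounted at the origin on the work surface. World frame = base frame: x ahead of the robot, y to its left, z up, the work surface at z = 0. Lengths are in m, angles in rad, forces in N, time in s.
With the tool pointing down it reaches from about 0.275 to 0.875 m from the base axis. Payload 12.5 kg.
Tool frame: the origin (TCP) lies on the centre line of the jaws, within the pads' length; the fingertips stand r.finger_overhang ahead of it and the grasp point (between the pads) lies 3 mm ahead of it (r.finger_overhang is the distance from the TCP to the fingertips, in m); z points along the fingers, y is the direction in which the jaws open and shut (so a half turn about z gives the same grasp; the last joint's range is limited). The gripper opens to 85 mm and grips with 20 to 120 N. Pads are 22 mm wide; open, the fingers measure 114 mm over their backs; the gripper's body (76 mm by 85 mm) begins 54 mm behind the grasp point. The pads swing forward as they close: fully open they stand 13 mm farther back than shut.
Start: joints at [1.094, 0.351, 1.652, -0, 1.139, -0.085], TCP at [0.21, 0.508, 0.253] pointing down, gripper open.
Joint ranges: [-2.75, 2.75], [-0.79, 2.1], [0.01, 2.65], [-1.57, 4.71], [0.07, 3.14], [-2.87, 2.87]. Speed limits (rad/s): [2.22, 2.22, 2.79, 3.14, 3.14, 3.14].

## Interface

Orientations are given as a unit quaternion [x, y, z, w].
In Python, from cell import r, optics gives the robot as it stands. The module is installed in compiled form; this text tells all that it offers. Calls block until the motion is done:
- r.move_to(position, orientation): joint-space move of the TCP to a pose.
- r.move_linear(position, rot=None, vel=0.15): straight line of the TCP; rot=None keeps the orientation; vel is the mean speed in m/s.
- r.set_joints(angles): joint-space move.
- r.set_gripper(opening, squeeze=None): opening from 0.0 (shut) to 1.0 (fully open); squeeze is the grip in N (None keeps the last); returns when the fingers have stopped.
- r.sleep(seconds).
- r.inverse_kinematics(position, orientation): joint angles nearest the present ones, or None.
- optics.get_image(name): name is "scene" or "top"; returns a dict with "pixels" (480x640x3 uint8, red, green, blue), "depth" (480x640 float32, m along the optical axis (not along the pixel's ray), 0 where there is no reading), "fx", "fy", "cx", "cy" (pixels), "camera_from_world" (4x4, takes a point from world to camera coordinates). Camera axes: x right, y down, z forward; pixel columns grow to the right and rows downward; lengths in m; the calibration is good to about 2 mm. A picture is of the moment at which its call begins.
A pose or a line that the arm cannot do raises r.PlanningError and nothing moves.
- r.hand_in(): hands the job in, once; it reports no verdict.
Readings, each from a call of its own:
- r.current_t(): time.
- r.current_q(): joint angles.
- r.current_qvel(): joint speeds.
- r.current_effort(): joint torques, N m.
- r.current_tool_pos(): TCP position.
- r.current_ee_rot(): TCP orientation.
- r.current_contact_force(): force on the tool from outside, world axes, zero at the start.
- r.current_torque(): the same for the moment, N m.
- r.current_opening(): opening from 0.0 (shut) to 1.0 (fully open).
Only numpy, scipy, OpenCV 4.12 (cv2) and the standard library are available. Lean on these libraries where they do the work, as an engineer would, in place of code of your own. Each camera call takes 0.05 s, during which the arm holds its last target. There are 200 camera calls.

## Working session

There is one attempt and no reset: what is moved stays moved. The work goes in short steps, each a Python script; the robot and the scene stay as the last script left them, time stands still between calls to the robot, and variables do not carry over. Pictures are saved under pics/ and viewed, about 8 in all and at most 12, crops included, and the job is handed in when it is done.

```bash
mkdir -p pics
python3 - <<'E'
from cell import r,optics
import cv2,pickle
for n in("top","scene"):
    d=optics.get_image(n); pickle.dump(d,open(n+"0.pkl","wb"))
    cv2.imwrite(f"pics/{n}0.png",d["pixels"][:,:,::-1]); print(n,d["fx"],d["cx"],d["cy"],d["camera_from_world"].round(3).tolist())
print(r.current_t(),r.current_ee_rot(),r.finger_overhang,r.current_contact_force(),r.current_torque())
E
```

```text
top 444.7684947318479 322.8258090179937 239.64777244555987 [[0.008, -1.0, 0.001, 0.09], [-0.993, -0.008, -0.118, 0.647], [0.118, 0.0, -0.993, 0.856], [0.0, 0.0, 0.0, 1.0]]
scene 454.71066712546707 315.9200612618584 243.34632943982405 [[-0.19, 0.982, 0.002, 0.042], [0.693, 0.136, -0.708, -0.399], [-0.696, -0.133, -0.706, 1.408], [0.0, 0.0, 0.0, 1.0]]
0.1 [ 1.94662338e-01  9.80870169e-01 -5.14597988e-04 -1.47792605e-04] 0.022 [-0.88699269  1.13147057  0.3290647 ] [-0.00577813 -0.03123513  0.03430863]
```

View pics/top0.png

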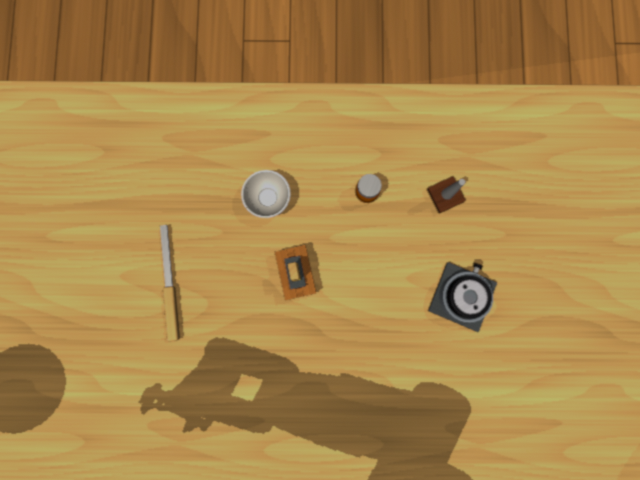

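View pics/scene0.png

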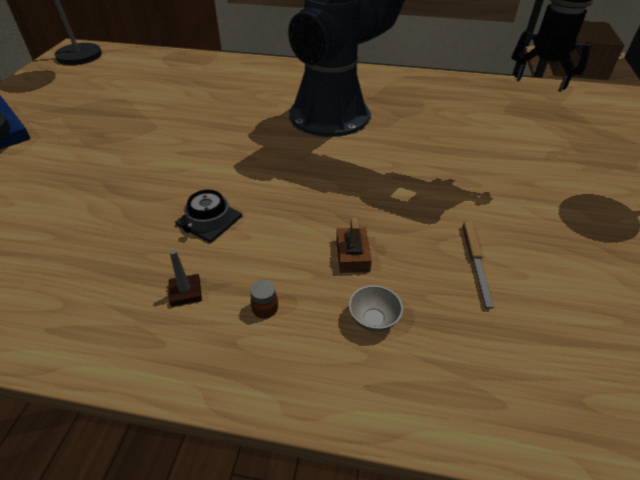

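The top view shows the rest and spanner at about (296,271) and the holder at about (468,296), with its knob at (477,266). The file is at (170,290), bowl (266,194), jar (369,187) and mandrel (447,193). I'll enlarge both work areas.

```bash
python3 - <<'E'
import cv2,pickle,numpy as np
d=pickle.load(open("top0.pkl","rb"));p=d["pixels"][:,:,::-1]
a=cv2.resize(p[256:336,424:504],None,fx=5,fy=5,interpolation=cv2.INTER_CUBIC)
b=cv2.resize(p[232:312,256:336],None,fx=5,fy=5,interpolation=cv2.INTER_CUBIC)
cv2.imwrite("pics/crop0.png",np.hstack([a,b]))
E
cat > h.py <<'E'
import numpy as np
def ray(d,u,v,z):
    "world point on horizontal plane z seen at pixel u,v"
    T=np.array(d["camera_from_world"]);R=T[:3,:3];c=-R.T@T[:3,3]
    w=R.T@np.array([(u-d["cx"])/d["fx"],(v-d["cy"])/d["fy"],1]);return c+w*(z-c[2])/w[2]
def proj(d,P):
    T=np.array(d["camera_from_world"]);q=T[:3,:3]@np.array(P)+T[:3,3]
    return np.array([d["fx"]*q[0]/q[2]+d["cx"],d["fy"]*q[1]/q[2]+d["cy"]])
def cloud(d):
    T=np.array(d["camera_from_world"]);v,u=np.mgrid[:480,:640];z=d["depth"]
    c=np.stack([(u-d["cx"])/d["fx"]*z,(v-d["cy"])/d["fy"]*z,z],-1)
    return (c-T[:3,3])@T[:3,:3]
E
```

```text
(no output)
```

View pics/crop0.png

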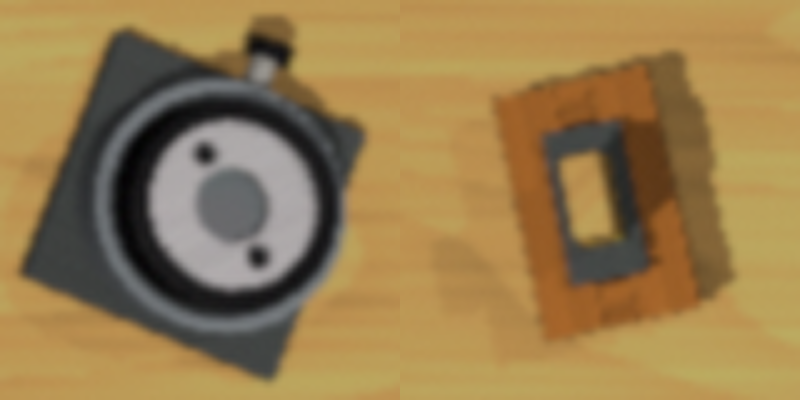

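Run:
```python
import pickle,numpy as np
from h import *
d=pickle.load(open("top0.pkl","rb"));s=pickle.load(open("scene0.pkl","rb"))
A=lambda x,y,z,ox=424,oy=256:ray(d,ox+(x+.5)/5-.5,oy+(y+.5)/5-.5,z)[:2]
B=lambda x,y,z:A(x-400,y,z,256,232)
ang=lambda v:np.arctan2(v[1],v[0])
h1,h2=A(204,153,.056),A(258,257,.056)
print("holes",h1,h2,"mid",(h1+h2)/2,"dist",np.linalg.norm(h1-h2),"ang",ang(h1-h2))
print("lens",A(232,204,.05))
H=[A(*c,.012) for c in[(123,28),(362,128),(272,380),(22,272)]]
print("holder ctr",np.mean(H,0),[np.linalg.norm(H[i]-H[i-1]).round(4) for i in range(4)],"edge ang",ang(H[0]-H[3]),ang(H[1]-H[2]))
print("knob",A(268,48,.03), ang(A(268,48,.03)-np.mean(H,0)))
for nm,z,cs in[("rest",.035,[(497,98),(645,62),(700,300),(545,342)]),("plate",.043,[(545,133),(620,120),(650,260),(572,283)]),("handle",.095,[(560,155),(602,150),(620,240),(575,243)])]:
    R=[B(*c,z) for c in cs];print(nm,np.mean(R,0),[np.linalg.norm(R[i]-R[i-1]).round(4) for i in range(4)],ang(R[0]-R[3]),ang(R[1]-R[2]))
for n,dd in(("top",d),("scene",s)):
    C=cloud(dd)
    for lo,hi,nm,c in[(.09,.1,"handletop",None),(.06,.066,"rim",None),(.052,.058,"ring",None),(.033,.038,"block",None)]:
        ctr=np.array([.46,.06]) if nm in("handletop","block") else (h1+h2)/2
        if nm in("handletop","block"): ctr=np.mean([B(*c,.035) for c in[(497,98),(645,62),(700,300),(545,342)]],0)
        m=(np.hypot(*(C[...,:2]-ctr).transpose(2,0,1))<.06)&(C[...,2]>lo)&(C[...,2]<hi)
        P=C[m]; 
        if len(P)>4:
            import cv2
            q=cv2.minAreaRect((P[:,:2]*1000).astype(np.float32));print(n,nm,len(P),P.mean(0).round(4),np.round(q[0],1),np.round(q[1],1),round(q[2],1))
```

```text
holes [ 0.55553186 -0.18117043] [ 0.51563608 -0.20089854] mid [ 0.53558397 -0.19103448] dist 0.04450698121094514 ang 0.459230849913191
lens [ 0.53588293 -0.19343711]
holder ctr [ 0.5367352  -0.19077792] [np.float64(0.1088), np.float64(0.1049), np.float64(0.1094), np.float64(0.1088)] edge ang -0.41216086130261476 -0.3765343327389304
knob [ 0.59829528 -0.21647918] -0.3955000565527107
rest [0.58233086 0.15042591] [np.float64(0.0994), np.float64(0.0612), np.float64(0.0979), np.float64(0.0637)] 0.2137244785074714 0.2384503742993164
plate [0.58235309 0.14991568] [np.float64(0.0604), np.float64(0.0303), np.float64(0.0568), np.float64(0.0321)] 0.19557772342796548 0.22445071246095663
handle [0.5805737  0.14948658] [np.float64(0.0333), np.float64(0.0158), np.float64(0.0343), np.float64(0.0168)] 0.18578954294054745 0.21204324520524898
top handletop 144 [0.5817 0.1512 0.0928] [581.7 151.3] [31.6 15.7] 12.0
top rim 266 [ 0.5351 -0.19    0.0613] [ 535.9 -190.9] [77.7 78.7] 35.0
top ring 733 [ 0.5358 -0.1911  0.0548] [ 536.  -188.5] [77.3 77.1] 50.6
top block 625 [0.5806 0.1513 0.0344] [581.7 151.5] [99.7 63.9] 13.4
scene handletop 94 [0.5848 0.1495 0.0936] [583.3 149.6] [32.6 16. ] 11.5
scene rim 180 [ 0.5399 -0.1915  0.0613] [ 537.8 -192.7] [77.8 79. ] 34.5
scene ring 408 [ 0.5377 -0.1931  0.055 ] [ 540.4 -190.8] [74.4 76.2] 81.1
scene block 538 [0.5915 0.1509 0.0346] [583.7 149.4] [102.9  63.7] 13.3
```

Both views agree: the holder axis is near (0.536,-0.191) and the hole line is at 0.46 rad. Their spacing measures 44.5 mm against the nominal 44. The rest is near (0.582,0.1505) with yaw about 0.21. Next I'll grasp and lift the spanner.

```bash
cat >> h.py <<'E'
from scipy.spatial.transform import Rotation as Rot
REST=np.array([.582,.1505]);RYAW=.21;RING=np.array([.536,-.191]);HYAW=.46
def q(yaw): return (Rot.from_euler("z",yaw)*Rot.from_euler("x",np.pi)).as_quat()
def P(xy,z): return np.array([xy[0],xy[1],z])
G=.007   # TCP above handle centre when grasped
E
python3 - <<'E'
from cell import r,optics
from h import *
import cv2,pickle
for f in(0,np.pi,-np.pi):
    print(f,[None if (j:=r.inverse_kinematics(P(xy,.2),q(y+f))) is None else j[5].round(2) if hasattr(j,'round') else round(j[5],2) for xy,y in((REST,RYAW),(RING,HYAW),(RING,HYAW-1.1))])
r.move_to(P(REST,.2),q(RYAW)); print(r.current_q())
r.move_linear(P(REST,.069+G),vel=.08); print(r.current_contact_force(),r.current_tool_pos())
r.set_gripper(0.0,60); print("op",r.current_opening(),r.current_contact_force())
f0=r.current_contact_force()
r.move_linear(P(REST,.16),vel=.06); print(r.current_contact_force()-f0,r.current_opening())
r.sleep(.3);print("F",r.current_contact_force(),r.current_torque())
for n in("scene","top"):
    d=optics.get_image(n);pickle.dump(d,open(n+"1.pkl","wb"))
    if n=="scene":cv2.imwrite("pics/s1.png",cv2.resize(d["pixels"][100:300,250:450,::-1],None,fx=3,fy=3,interpolation=cv2.INTER_CUBIC))
print(r.current_t())
E
```

```text
0 [np.float64(1.54), np.float64(0.69), np.float64(1.79)]
3.141592653589793 [np.float64(-1.61), np.float64(-2.45), np.float64(-1.35)]
-3.141592653589793 [np.float64(-1.61), np.float64(-2.45), np.float64(-1.35)]
[1.76763486e-01 4.99047390e-01 1.56613388e+00 9.75774954e-05
 1.07631348e+00 1.53581011e+00]
[-0.89011963  1.39810995  0.54932435] [0.58224165 0.15054944 0.07643901]
op 0.17782407337423806 [ 0.02616682 -0.9037834   1.86522485]
[-0.46322283  1.44932298 -3.87250428] 0.17880575448145106
F [ 0.07468945 -0.3930894  -2.25212787] [ 0.00806629 -0.01284139  0.04930774]
6.2667
```

View pics/s1.png

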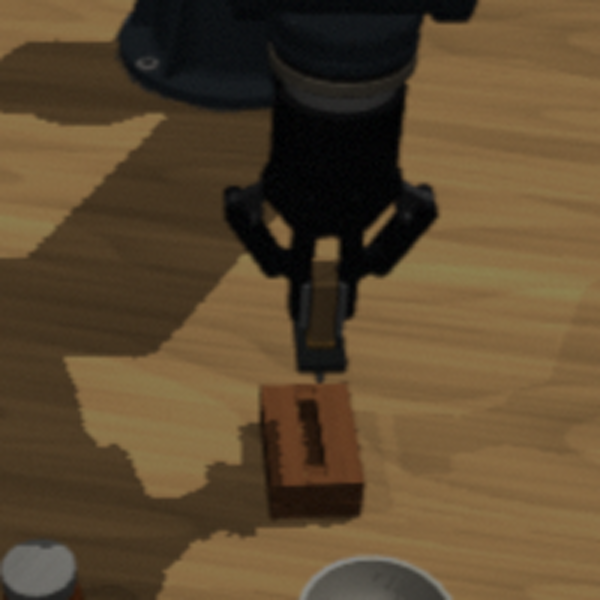

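The spanner is held upright, clear of the rest; the groove is visible at about (315,435) in the crop. The weight reads about 2 N. Next is a guarded descent onto the ring.

```bash
cat >> h.py <<'E'
TIP=.0574   # TCP above pin tips
RING=np.array([.5363,-.1913])
def descend(r,xy,yaw,z0,z1,F0,lim=3.0,step=.001):
    "lower pin tips from z0 to z1 until upward force over lim; returns tip z"
    z=z0
    while z>z1+1e-6:
        z-=step; r.move_linear(P(xy,z+TIP),q(yaw),vel=.02)
        f=r.current_contact_force()-F0
        print(f"{z:.4f}",f.round(1),end=" | ")
        if f[2]>lim: break
    return z
E
python3 - <<'E'
from cell import r,optics
from h import *
import cv2,pickle
r.move_linear(P(REST,.19),vel=.12)
r.move_to(P(RING,.085+TIP),q(HYAW)); r.move_linear(P(RING,.066+TIP),vel=.05)
r.sleep(.3);F0=r.current_contact_force();T0=r.current_torque();np.save("F0.npy",[F0,T0]);print(F0,T0,r.current_tool_pos(),r.current_t())
d=optics.get_image("scene");cv2.imwrite("pics/s2.png",cv2.resize(d["pixels"][130:250,140:300,::-1],None,fx=5,fy=5,interpolation=cv2.INTER_CUBIC))
z=descend(r,RING,HYAW,.060,.050,F0)
print(z,r.current_tool_pos(),r.current_torque()-T0,r.current_t())
d=optics.get_image("scene");cv2.imwrite("pics/s3.png",cv2.resize(d["pixels"][130:250,140:300,::-1],None,fx=5,fy=5,interpolation=cv2.INTER_CUBIC))
E
```

```text
[ 0.18972944 -0.35963764 -2.23937922] [-0.06008361  0.02470407  0.03550353] [ 0.53637997 -0.19136222  0.12361178] 8.8083
0.0590 [-0.1  0.4  0.6] | 0.0580 [ 0.1 -0.2  1. ] | 0.0570 [-0.2  0.9  0.2] | 0.0560 [-0.6  1.2  1.3] | 0.0550 [ 0.1 -0.1  0.2] | 0.0540 [-0.7 -0.5  0.3] | 0.0530 [-0.8  0.8  1. ] | 0.0520 [-0.6  0.7  0.1] | 0.0510 [-0.3  1.   0.7] | 0.0500 [-0.   0.4 -0. ] | 0.04999999999999999 [ 0.53628016 -0.19131114  0.1073409 ] [ 0.09027576 -0.04949694 -0.02759525] 11.6083
```

View pics/s3.png

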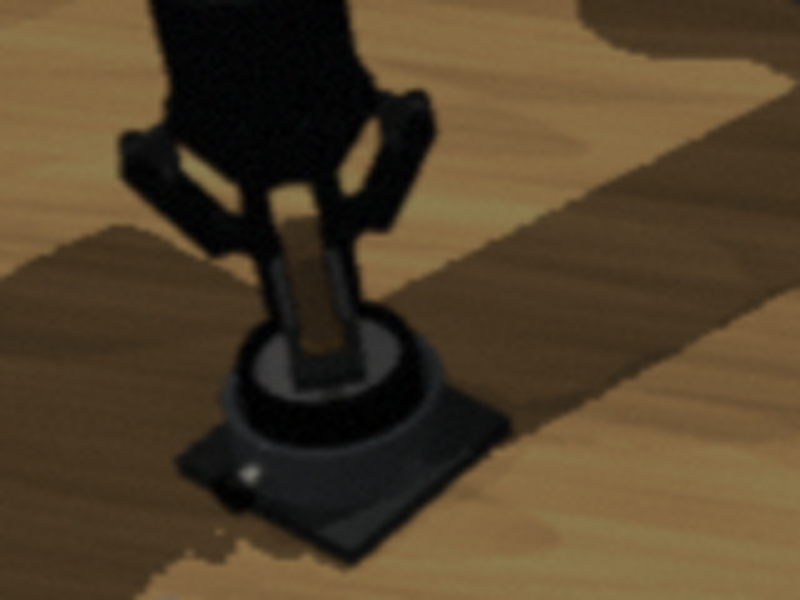

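The pins went to 6 mm depth with no resistance; the plate sits at about (330,370), inside the ring. Now I'll turn clockwise in small steps, watching the moment.

```bash
cat > turn.py <<'E'
from cell import r,optics
from h import *
import sys
a,b,lim,st=map(float,sys.argv[1:5])
F0,T0=np.load("F0.npy"); y=a; hit=0
while y>b:
    y-=st; r.move_to(P(RING,.050+TIP),q(y))
    t=np.mean([(r.sleep(.02),r.current_torque()-T0)[1] for _ in range(3)],0); f=r.current_contact_force()-F0
    print(f"{y:.3f} {r.current_t():.1f} T{t.round(2)} F{f.round(1)}")
    if abs(t[2])>lim or abs(f[2])>6 or np.hypot(*f[:2])>15: break
e=Rot.from_quat(r.current_ee_rot()).as_matrix()[:2,0];print("yaw",np.arctan2(e[1],e[0]),r.current_tool_pos(),r.current_opening())
E
python3 turn.py .46 .2 .35 .04
```

```text
0.420 12.0 T[ 0.06 -0.01 -0.09] F[-0.9  0.5  0.5]
0.380 12.3 T[ 0.08 -0.03 -0.03] F[-0.4  0.7  0.5]
0.340 12.6 T[-0.26 -0.1   0.07] F[ 0.7 -0.8  0.4]
0.300 12.9 T[-0.38 -0.09  0.12] F[ 0.3 -1.2  0.2]
0.260 13.2 T[-0.43 -0.1   0.1 ] F[ 0.6 -2.2 -0.8]
0.220 13.5 T[-0.54 -0.11  0.06] F[-0.9 -1.8  0.6]
0.180 13.8 T[-0.57 -0.14  0.06] F[ 0.6 -2.9 -0.2]
yaw 0.18175839182422862 [ 0.53633198 -0.19135359  0.10741509] 0.18289540838134505
```

Run:
```python
from cell import r,optics
import cv2,pickle,numpy as np
from h import *
r.sleep(.3);F0,T0=np.load("F0.npy");print(np.mean([(r.sleep(.02),np.r_[r.current_contact_force()-F0,r.current_torque()-T0])[1] for _ in range(8)],0).round(2))
d=optics.get_image("scene");e=optics.get_image("top")
cv2.imwrite("pics/s4.png",np.hstack([cv2.resize(x["pixels"][a:a+80,b:b+80,::-1],None,fx=5,fy=5,interpolation=cv2.INTER_CUBIC) for x,a,b in((d,160,165),(e,256,424))]))
```

```text
[ 0.42 -3.33  0.1  -0.62 -0.15  0.09]
```

View pics/s4.png

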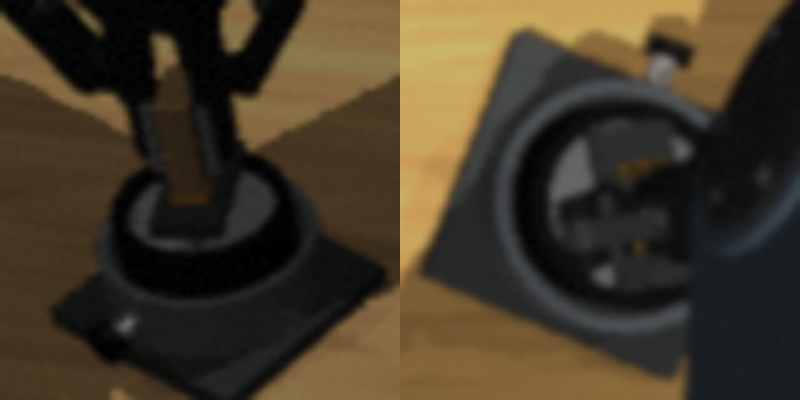

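```bash
python3 - <<'E'
from cell import r,optics
import cv2,numpy as np
from h import *
for n in("scene","top"):
    d=optics.get_image(n);C=cloud(d);p=d["pixels"].astype(int)
    m=(np.hypot(C[...,0]-RING[0],C[...,1]-RING[1])<.03)&(C[...,2]>.06)&(C[...,2]<.135)
    w=m&(p[...,0]>p[...,2]*1.7)  # wood
    W=C[w];print(n,"wood",len(W),"zmax",np.sort(W[:,2])[-5:].round(4), W.mean(0).round(4))
    pl=m&~w&(C[...,2]<.078)&(C[...,2]>.068);Q=C[pl];print(len(Q),Q.mean(0).round(4) if len(Q) else"",cv2.minAreaRect((Q[:,:2]*1000).astype(np.float32)) if len(Q)>3 else "")
E
python3 turn.py .18 .0 .35 .04
```

```text
scene wood 244 zmax [0.1325 0.1331 0.1344 0.1346 0.1349] [ 0.5472 -0.1908  0.1075]
114 [ 0.5466 -0.1865  0.0727] ((537.7998657226562, -191.93344116210938), (55.74262619018555, 32.45888137817383), 11.229227066040039)
top wood 29 zmax [0.1007 0.1018 0.1059 0.1074 0.1076] [ 0.5451 -0.1827  0.0883]
192 [ 0.5414 -0.1873  0.0731] ((535.8607788085938, -187.70370483398438), (58.954261779785156, 31.94459342956543), 3.8857522010803223)
0.140 14.7 T[-0.67 -0.17  0.07] F[-0.5 -3.3  0.1]
0.100 15.0 T[-0.74 -0.19  0.08] F[-0.  -3.6  0.6]
0.060 15.3 T[-0.78 -0.15  0.07] F[ 1.  -3.8  0.3]
0.020 15.6 T[-0.84 -0.17  0.1 ] F[ 0.6 -4.2  0.3]
-0.020 15.9 T[-0.9  -0.14  0.11] F[ 0.8 -4.6  0.2]
yaw -0.018268674099920064 [ 0.53632517 -0.19131941  0.10741382] 0.18278326960901278
```

The plate height (0.073) confirms the depth. The spanner follows the wrist, and the moment is about 0.16 N m above its pre-contact baseline, so the ring is turning. I'll shift the axis slightly to ease the side force and continue in finer steps.

```bash
echo 'RING=RING+np.array([0,-.0008])' >> h.py; python3 turn.py -.02 -.27 .33 .05; python3 turn.py -.27 -.75 .33 .02
```

```text
-0.070 16.2 T[-0.35 -0.13  0.07] F[ 0.7 -1.7  0.5]
-0.120 16.5 T[-0.25 -0.18  0.05] F[ 0.  -1.3  0.7]
-0.170 16.8 T[-0.23 -0.12  0.07] F[-0.9 -0.9  0.6]
-0.220 17.1 T[-0.24 -0.1   0.08] F[ 0.2 -0.2  1.2]
-0.270 17.4 T[-0.26 -0.09  0.03] F[ 0.8 -0.8  0.1]
yaw -0.267816066027349 [ 0.53626542 -0.19208662  0.10736808] 0.17850153563796034
-0.290 17.7 T[-0.28 -0.04  0.11] F[-0.3 -1.2  1.4]
-0.310 18.0 T[-0.37 -0.05  0.13] F[ 0.2 -1.6  0.7]
-0.330 18.3 T[-0.36 -0.03  0.1 ] F[ 0.1 -0.8  1.2]
-0.350 18.6 T[-0.38 -0.    0.1 ] F[ 0.4 -2.   0.3]
-0.370 18.9 T[-0.38 -0.03  0.15] F[-0.1 -1.  -0.2]
-0.390 19.2 T[-0.38  0.01  0.09] F[-0.7 -1.8  0.1]
-0.410 19.5 T[-0.45  0.04  0.11] F[-0.8 -1.  -0.5]
-0.430 19.8 T[-0.45  0.06  0.31] F[-0.2 -1.6  0.4]
-0.450 20.1 T[-0.47  0.08  0.54] F[-1.7 -2.1  0.8]
yaw -0.4492078656374807 [ 0.53628617 -0.19211365  0.10740625] 0.17931602925746828
```

The moment rose sharply from 0.10 to 0.31 to 0.54 N m at about -0.43 rad, after about 0.8 rad of turning, so that is the hard stop. I'll hold briefly, relax within the play, lift out, and take a clear top picture of the ring before hanging the spanner.

Run:
```python
from cell import r,optics
from h import *
import cv2,pickle
F0,T0=np.load("F0.npy")
r.sleep(.25);print("hold",(r.current_torque()-T0).round(2))
r.move_to(P(RING,.050+TIP),q(-.37));r.sleep(.1);print("relaxed",(r.current_torque()-T0).round(2),(r.current_contact_force()-F0).round(1))
r.move_linear(P(RING,.066+TIP),vel=.03);print("up",(r.current_torque()-T0).round(2),(r.current_contact_force()-F0).round(1))
r.move_linear(P(RING,.13+TIP),vel=.1)
r.move_to(P(REST,.080+TIP),q(RYAW));r.sleep(.3)
np.save("F1.npy",r.current_contact_force());print(r.current_contact_force(),r.current_tool_pos(),r.current_opening(),r.current_t())
e=optics.get_image("top");d=optics.get_image("scene");pickle.dump(e,open("top2.pkl","wb"))
cv2.imwrite("pics/s5.png",np.hstack([cv2.resize(x["pixels"][a:a+80,b:b+80,::-1],None,fx=5,fy=5,interpolation=cv2.INTER_CUBIC) for x,a,b in((e,256,424),(d,200,315))]))
```

```text
hold [-0.46  0.13  0.55]
relaxed [ 0.08  0.02 -0.03] [-0.2  0.7  0.6]
up [ 0.07  0.04 -0.  ] [-0.4  1.2  1. ]
[ 0.28543884  0.54820812 -1.93166495] [0.58216876 0.14989301 0.13750534] 0.18274510523217413 23.7833
```

View pics/s5.png

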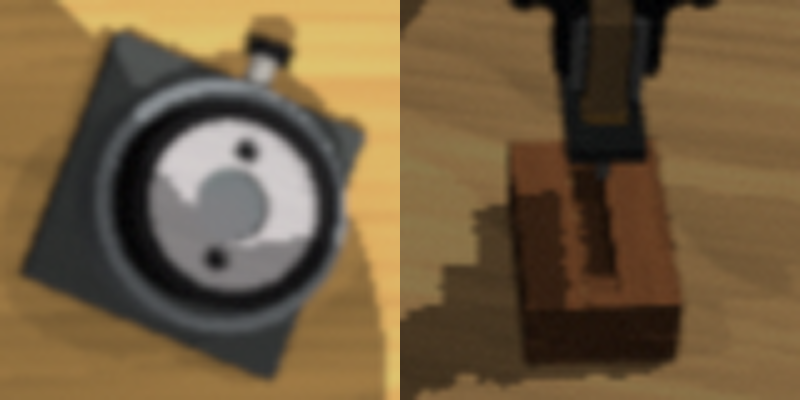

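The holes are now at (247,151) and (215,260) in the crop, a line at about -0.29 rad. That is about 0.75 rad clockwise of the start and fits a ring fully home. The pins are over the groove at about (600,165), so I'll lower under guard, release and retreat.

Run:
```python
from cell import r,optics
from h import *
import cv2
F1=np.load("F1.npy")
r.move_linear(P(REST,.042+TIP),vel=.06)
z=descend(r,REST,RYAW,.042,.0185,F1,lim=5,step=.00235)
print("\nz",z,r.current_tool_pos())
if z<.023:
    r.set_gripper(.6);r.sleep(.2);r.move_linear(P(REST,.2),vel=.1)
    print(r.current_opening(),r.current_contact_force())
    r.move_to([.35,.35,.3],q(RYAW)); r.sleep(.3)
e=optics.get_image("top");d=optics.get_image("scene");print(r.current_t())
for n,c in(("top",e),("scene",d)):
    C=cloud(c);m=(np.hypot(C[...,0]-REST[0],C[...,1]-REST[1])<.06)&(C[...,2]>.085)&(C[...,2]<.105);Q=C[m]
    if len(Q)>3:print(n,Q.mean(0).round(4),cv2.minAreaRect((Q[:,:2]*1000).astype(np.float32)))
cv2.imwrite("pics/s6.png",np.hstack([cv2.resize(x["pixels"][a:a+80,b:b+80,::-1],None,fx=5,fy=5,interpolation=cv2.INTER_CUBIC) for x,a,b in((e,232,256),(d,200,315))]))
```

```text
0.0397 [-0.2  0.6  0.9] | 0.0373 [-0.1 -0.9 -0.4] | 0.0350 [-0.9 -0.4  1.1] | 0.0326 [ 0.5 -0.4 -0.4] | 0.0303 [-1.1  0.3 -0.6] | 0.0279 [-0.3 -0.2  1. ] | 0.0256 [ 0.4  0.1 -1.2] | 0.0232 [-0.5 -1.   0.4] | 0.0209 [-0.7 -0.6  0.7] | 0.0185 [-0.2  0.9  2.5] | 
z 0.018500000000000003 [0.58226096 0.15057586 0.07609201]
0.6016703810207701 [-0.59741937 -0.24277257 -0.61065256]
30.9833
top [0.5815 0.1509 0.0931] ((581.7645263671875, 151.01170349121094), (31.4847412109375, 15.886738777160645), 12.310038566589355)
scene [0.5862 0.1491 0.0928] ((583.4309692382812, 149.2989501953125), (33.14663314819336, 16.117746353149414), 12.990386009216309)
```

View pics/s6.png

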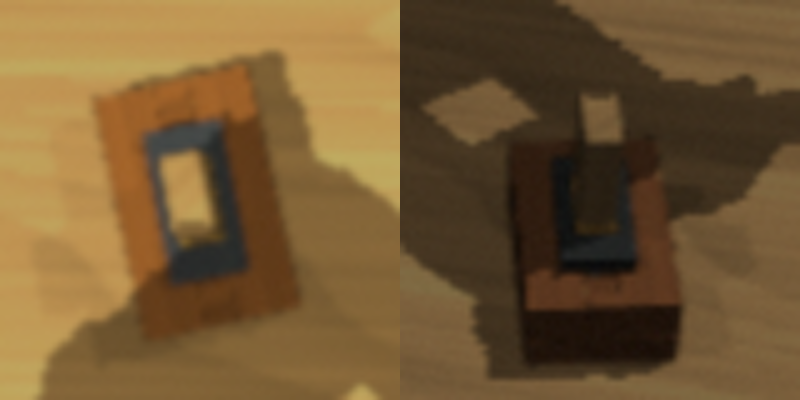

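The spanner stands upright in the rest with its plate on the block, at the same pose as at the start. I'm handing in.

```bash
python3 -c "
from cell import r
r.hand_in();print(r.current_t())"
```

```text
the job is handed in; nothing more can be done
the job is handed in; nothing more can be done
```

I tightened the ring until it reached its hard stop, hung the spanner back in the rest, and handed the job in at about 31 s.

- **Pins into the ring:** they went 6 mm into the holes with no noticeable downward force, about 1 N at most.
- **Turning:** I turned the ring clockwise until the moment rose sharply from about 0.1 to 0.55 N m. That was the stop, and it is under the 0.8 N m limit. I then relaxed within the play and lifted the pins out without drag.
- **How far it turned:** the camera shows the holes moved about 0.75 rad, while the wrist turned about 0.8 rad after first contact. Both fit a ring fully home from a start of 0.3 to 0.5, but the ring joint itself could not be read.
- **Spanner in the rest:** it is upright and released, with the plate on the block. The top view puts it within 1 mm of where it started.
- **What disagreed:**
  - The moment while turning read only about 0.1 N m instead of 0.18. A baseline drift of about -0.06 N m explains most of that.
  - A side force of up to 4.6 N built up during the turn, and shifting the axis 0.8 mm brought it down to about 1 to 2 N.
- **Other objects:** I kept the arm away from the bowl, jar, mandrel and file, but did not measure their positions again at the end.

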